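# Well off, utensil basket held over the drip pan

## Robot

A 6-joint arm with a two-finger parallel gripper is mounted at the origin on the work surface. World frame = base frame: x ahead of the robot, y to its left, z up, the work surface at z = 0. Lengths are in m, angles in rad, forces in N, time in s.
With the tool pointing down it reaches from about 0.3 to 0.875 m from the base axis. Payload 6.4 kg.
Tool frame: the origin (TCP) lies between the finger pads; the fingertips stand 14 mm ahead of it and the grasp point (between the pads) lies 5 mm behind it; z points along the fingers, y is the direction in which the jaws open and shut (so a half turn about z gives the same grasp; the last joint's range is limited). The gripper opens to 88 mm and grips with 3 to 60 N. Pads are 18 mm wide; open, the fingers measure 123 mm over their backs; the gripper's body (75 mm by 187 mm) begins 45 mm behind the grasp point.
Start: joints at [1.114, 0.181, 1.607, -0, 1.354, -0.206], TCP at [0.143, 0.557, 0.253] pointing down, gripper open.
Joint ranges: [-2.99, 2.99], [-0.89, 2.07], [0.3, 2.58], [-1.14, 4.28], [0, 2.63], [-3.12, 3.12]. Speed limits (rad/s): [2.57, 2.57, 3.01, 3.14, 3.14, 3.14].

## Interface

Orientations are given as a rotation vector (axis times angle).
In Python, from rig import status, capture, camera_model, r gives the robot as it stands.
- The arm moves only by the tool jog_arm, never from a script. Its argument "moves" is a list of rows, each an object with "xyz": the shift along the world's x, y, z in mm, a list of three; "yaw": the turn about the world's z in degrees. A call has 1 to 8 rows; each row is the pose to reach, as a shift and turn from the pose commanded when the call began; what a row does not reach only later rows make up. A row lasts 1/8 s, in which the tool goes at most 62.5 mm and 10.7 degrees, less where a joint would pass 70% of its speed; a pose out of reach is approached as far as the arm can. A call with a gripper value outside its range is refused whole. "fingers" is the finger opening in mm, from 0 to 88.1, set as the call begins (left out, the last holds). The fingers move at their own pace and stop on an object; "newtons" is the grip in N (left out, the last holds). Time passes only in rows, so rows that repeat a pose let the fingers close. It gives the time, the measured TCP pose, the force and the opening at its end, in the units of the state.
- status.get_state(): the state, without advancing time (a new reading comes with each control period).
- capture(name): name is "scene" or "top" or "wrist"; returns the picture (480x640x3 uint8, red, green, blue); there is no depth.
- camera_model(name): a dict with "camera_matrix" (3x3 intrinsics, pixels), "eye" and "orientation" of the camera in the world. Camera axes: x right, y down, z forward; pixel columns grow to the right and rows downward; lengths in m; the calibration is good to about 2 mm. A picture is of the moment at which its call begins: read the wrist's pose just before it. camera_model takes no time and is no camera call; for the wrist camera it gives the pose at the moment of the call.
- r.close_job(): hands the job in, once; it reports no verdict.
The state is a dict: "time": time; "joints": joint angles; "qd": joint speeds; "tau": joint torques, N m; "tool_pos": TCP position; "tcp_rot": TCP orientation; "force": force on the tool from outside, world axes, zero at the start; "ft_torque": the same for the moment, N m; "width": finger opening in m.
Only numpy, scipy, OpenCV 4.12 (cv2) and the standard library are available. Lean on these libraries where they do the work, as an engineer would, in place of code of your own. Each camera call takes 0.05 s, during which the arm holds its last target.

## Task

Turn the thermostat knob of the heated utensil well fully anticlockwise to its off stop, and only then lift the basket of spoons out by its handle. Carry it upright over the row of squeeze bottles and hold it to drain above the drip pan: level, centred, its long side along the pan's long side, its bottom one to three centimetres above the rim and never touching the pan, which is not clean. Finish while still holding it there, motionless, with the pan and everything else on the counter left where they stood.

Things in the scene. Friction and masses are not known exactly. Their poses are not given: they have to be found in the camera images.
- thermostat (a joint): black thermostat knob on the level control panel of the heated utensil well; vertical axis. Value in rad: 0 = off, the end stop fully anticlockwise seen from above; grows clockwise to 4.5 (hottest); starts about 0.9 to 2.4. It stays where it is left; turning takes about 0.04 N m.
- knob_grip (a point): centre of the knob's upright grip bar, on the knob's axis. The bar is 46 mm long (this point's x axis), 13 mm thick (y) and its top is 11 mm above this point, its foot 15 mm below on a 48 mm round skirt; the control panel is 23 mm below this point. The point turns with the knob. White pointer line on the +x end; at off the pointer points along the well's +x.
- utensil_well: the heated utensil well, a fixed stainless steel countertop box 260 mm deep (x) by 230 mm wide (y) by 140 mm high with one rectangular opening 130 (x) by 180 (y) mm, its floor 40 mm above the counter. Origin on the counter under the centre of the opening; the front with the knob faces -x, the knob's axis 120 mm in front of the origin. It may stand left or right of the bottle rack.
- basket: perforated steel utensil basket with small spoons in it, standing in the well with its long side along the well's y (a few mm and degrees off); about 0.3 to 0.55 kg. 90 mm (x) by 140 mm (y), walls 70 mm high. Origin at the centre of its underside, z up. A fixed arch handle spans it along y; on top of the arch a level black grip 85 mm long (y), 16 mm thick (x), 18 mm high, its centre 145 mm above the origin. At start the underside is 40 mm above the counter.
- drip_pan: empty rectangular steel drip pan, loose on the counter, on the other side of the bottle rack from the well: 202 mm (its x, the long side) by 152 mm (y) over its flange, 50 mm high. Origin at the centre of its underside.
- pan_mouth (a point): centre of the drip pan's mouth, level with its rim, 50 mm above the counter; axes as the pan. The opening inside is 182 by 132 mm.
- bottle_rack: fixed steel wire rack 276 mm long (x) by 74 mm wide (y), 65 mm high, standing between the well and the pan and pointing away from the robot. Origin at the centre of its underside. It holds four squeeze bottles in a row.
- bottle0: squeeze bottle with pointed white cap standing in the rack, 48 mm wide, its tip 142 mm above its underside (145 mm above the counter); -100 mm along the rack's x. Origin at the centre of its underside.
- bottle1: squeeze bottle with pointed white cap standing in the rack, 48 mm wide, its tip 142 mm above its underside (145 mm above the counter); -34 mm along the rack's x. Origin at the centre of its underside.
- bottle2: squeeze bottle with pointed white cap standing in the rack, 48 mm wide, its tip 142 mm above its underside (145 mm above the counter); 34 mm along the rack's x. Origin at the centre of its underside.
- bottle3: squeeze bottle with pointed white cap standing in the rack, 48 mm wide, its tip 142 mm above its underside (145 mm above the counter); 100 mm along the rack's x. Origin at the centre of its underside.
- measuring_cup: small steel measuring cup, 58 mm wide, 40 mm high, flat handle reaching 101 mm along its y; stands at the right side of the counter beside the cone stand, handle towards the robot. Origin at the centre of its underside.
- cup_stack: stack of paper cups, 76 mm wide, 137 mm high, at the back of the counter. Origin at the centre of its underside.
- shaker: steel topping shaker, 66 mm wide, 104 mm high, at the back of the counter. Origin at the centre of its underside.
- spade: ice cream spade with black handle lying at the left side of the counter beside the topping pans, 235 mm long (x), 50 mm wide, 25 mm high. Origin on its underside, near the middle.

How it is judged:
By the outcome, as a careful person would: the job done as asked, in the order asked, and still so for the second after the job is handed in, while the arm keeps its last pose, push and grip.
It also fails if it takes over 72 s, if anything falls off the work surface, if the arm or the gripper's body presses on something with over 40 N, if the wrist force passes 120 N, or if a joint passes its speed limit or range.

## Working session

There is one attempt and no reset: what is moved stays moved. The work goes in short steps, Python scripts to look and compute and a tool call to move; the robot and the scene stay as the last step left them, time stands still between calls to the robot, and variables do not carry over. Pictures are saved under pics/ and viewed, and the job is handed in when it is done.

Besides the shell and the picture viewer there is one more tool, called after ">>>" by a JSON object that holds its "method" and its "body". jog_arm: Moves the arm, as the interface text tells. Its arguments: {"type":"object","properties":{"moves":{"type":"array"},"fingers":{"type":"number"},"newtons":{"type":"number"}},"required":["moves"]}

```bash
mkdir -p pics; ls
python3 - <<'E'
from rig import status,capture,camera_model,r
import cv2
s=status.get_state();print(s)
for n in("scene","top"):
    cv2.imwrite(f"pics/{n}0.png",capture(n)[:,:,::-1]);print(n,camera_model(n))
E
```

```text
pics
{'time': 0.0, 'joints': array([ 1.11370586e+00,  1.81527554e-01,  1.60798748e+00, -3.52162703e-05,
        1.35383155e+00, -2.06285337e-01]), 'qd': array([0.00101854, 0.00089281, 0.00014829, 0.00127249, 0.00023481,
       0.00042327]), 'tau': array([ 3.44199552e-04, -4.33883250e+01, -3.41840887e+01,  7.01284641e-02,
        3.85811110e-02, -1.25691454e-04]), 'tool_pos': array([0.14245797, 0.55654041, 0.25182764]), 'tcp_rot': array([-3.92852648e-01, -3.11638898e+00,  2.62202974e-03]), 'force': array([ 0.63616603, -0.34430842, -0.50715021]), 'ft_torque': array([-0.02569271,  0.05484165, -0.02155067]), 'width': 0.08780903734654454}
scene {'camera_matrix': array([[604.69678746,   0.        , 321.46397197],
       [  0.        , 604.69678746, 245.99584681],
       [  0.        ,   0.        ,   1.        ]]), 'eye': array([1.09288321, 0.58767132, 1.2883222 ]), 'orientation': array([-0.90906598, -2.68923752,  0.80454497])}
top {'camera_matrix': array([[593.38453217,   0.        , 311.58161577],
       [  0.        , 593.38453217, 239.73086569],
       [  0.        ,   0.        ,   1.        ]]), 'eye': array([ 0.34519334, -0.01462283,  1.58000184]), 'orientation': array([-2.12908274,  2.11622335, -0.17960366])}
```

View pics/top0.png

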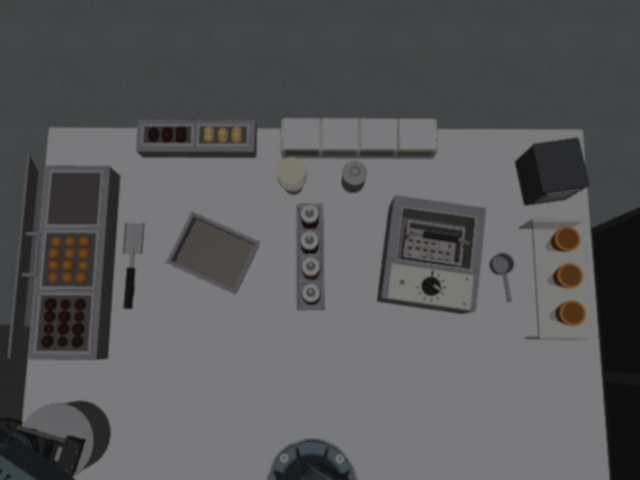

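View pics/scene0.png

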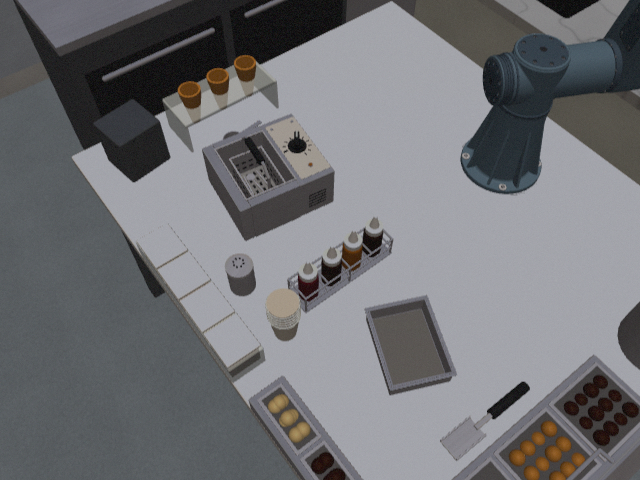

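```bash
cat > h.py <<'E'
import numpy as np,cv2
from scipy.spatial.transform import Rotation as R
from rig import status,capture,camera_model,r
def ray(m,uv,z):
    uv=np.atleast_2d(np.array(uv,float));d=np.c_[uv,np.ones(len(uv))]@np.linalg.inv(m['camera_matrix']).T
    d=d@R.from_rotvec(m['orientation']).as_matrix().T
    e=m['eye'];return e+d*((z-e[2])/d[:,2])[:,None]
def proj(m,P):
    c=(np.atleast_2d(P)-m['eye'])@R.from_rotvec(m['orientation']).as_matrix()
    q=c@m['camera_matrix'].T;return q[:,:2]/q[:,2:]
def tri(m1,a,m2,b):
    A=[];y=[]
    for m,u in((m1,a),(m2,b)):
        d=ray(m,u,0)[0]-m['eye'];d/=np.linalg.norm(d);Q=np.eye(3)-np.outer(d,d);A.append(Q);y.append(Q@m['eye'])
    p,res,_,_=np.linalg.lstsq(np.vstack(A),np.hstack(y),rcond=None);return p,np.sqrt(res)
E
python3 - <<'E'
import cv2
t=cv2.imread('pics/top0.png');s=cv2.imread('pics/scene0.png')
f=lambda im,x,y,w,h,k:cv2.convertScaleAbs(cv2.resize(im[y:y+h,x:x+w],None,fx=k,fy=k,interpolation=cv2.INTER_CUBIC),alpha=1.6)
cv2.imwrite('pics/a.png',f(t,370,190,130,130,4.6))
cv2.imwrite('pics/b.png',f(t,160,195,170,120,4.7))
cv2.imwrite('pics/c.png',f(s,195,100,150,140,4))
E
```

```text
(no output)
```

View pics/a.png

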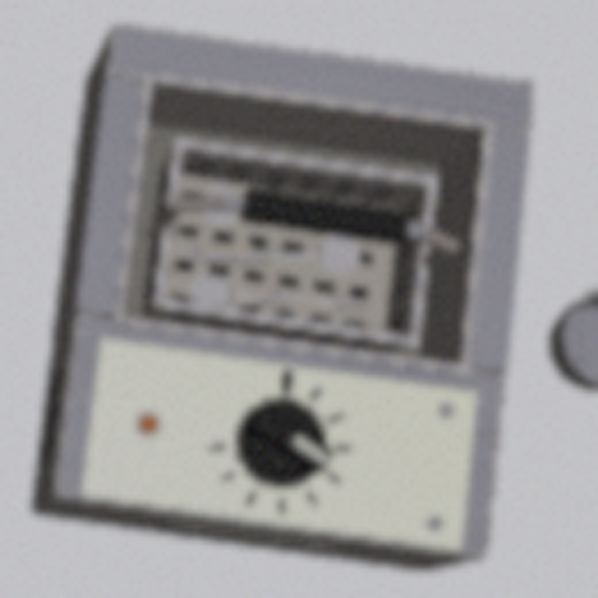

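View pics/b.png

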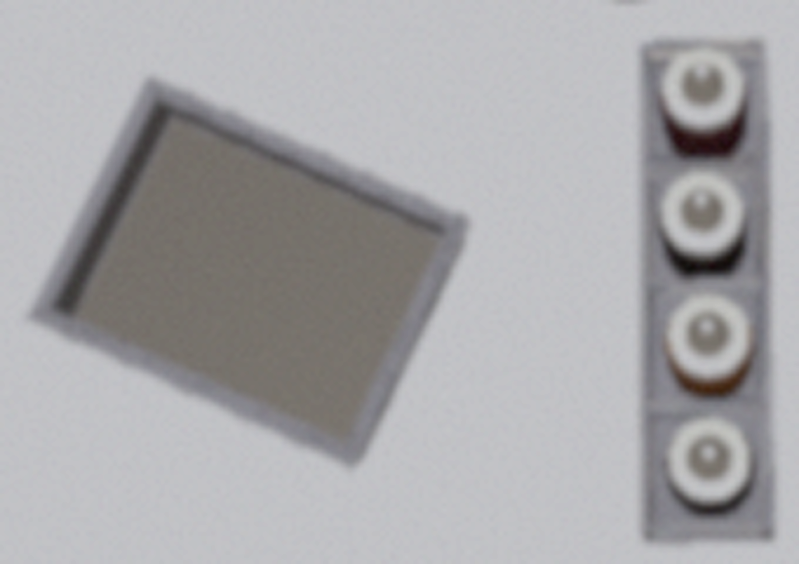

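View pics/c.png

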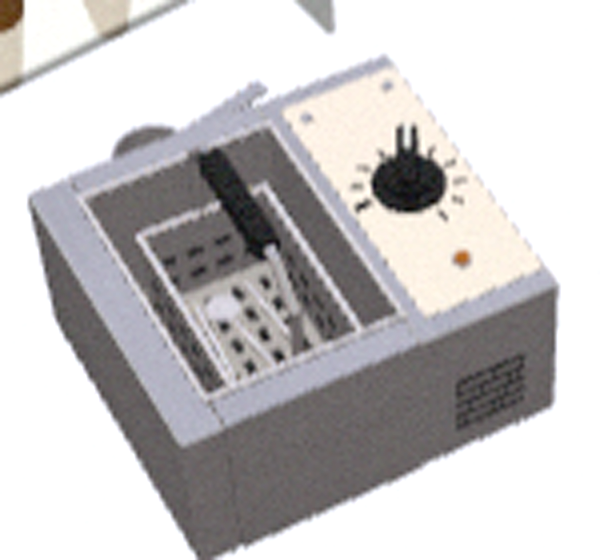

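Run:
```python
from h import *
t=camera_model('top');s=camera_model('scene')
T=lambda u,v:((u+.5)/4.6+370-.5,(v+.5)/4.6+190-.5)
S=lambda u,v:((u+.5)/4+195-.5,(v+.5)/4+100-.5)
B=lambda u,v:((u+.5)/4.7+160-.5,(v+.5)/4.7+195-.5)
np.set_printoptions(precision=4,suppress=True)
# skirt centre
print('skirt',tri(t,T(283,442),s,S(409,183)))
print('panelLED',tri(t,T(148,424),s,S(462,258)))
print('grip ends R',tri(t,T(408,225),s,S(207,160)),'L',tri(t,T(246,205),s,S(265,250)))
print('well back corners', tri(t,T(115,30),s,S(190,445)), tri(t,T(532,83),s,S(32,205)))
print('skirt z.148',ray(t,T(283,442),.148)); p=ray(t,[T(283,442),T(325,464),T(287,380)],.165);print(p)
o=ray(t,[T(152,83),T(490,128),T(462,363),T(125,318)],.14);print('open',o,o.mean(0))
g=ray(t,[T(246,205),T(408,225)],.194);print('grip',g,g.mean(0),np.linalg.norm(g[1]-g[0]))
c=[B(152,80),B(467,215),B(355,465),B(33,318)]
p=ray(t,c,.05);print('pan',p,p.mean(0),[np.linalg.norm(p[i]-p[(i+1)%4]) for i in range(4)])
b=ray(t,[B(703,85),B(703,212),B(708,334),B(709,460)],.135);print('bottles',b)
rk=ray(t,[B(645,42),B(765,42),B(772,540),B(646,540)],.065);print(rk,rk.mean(0))
im=cv2.imread('pics/top0.png');hsv=cv2.cvtColor(im,cv2.COLOR_BGR2GRAY)
m=(hsv[205:300,160:265]<150).astype(np.uint8) 
print(np.unique(hsv[205:300,160:265])[[0,-1]])
```

```text
skirt (array([ 0.4929, -0.287 ,  0.148 ]), array([0.0014]))
panelLED (array([ 0.5026, -0.2172,  0.1464]), array([0.0006]))
grip ends R (array([ 0.6017, -0.3473,  0.1875]), array([0.0014])) L (array([ 0.6131, -0.2652,  0.1859]), array([0.0005]))
well back corners (array([ 0.7161, -0.203 ,  0.1413]), array([0.0031])) (array([ 0.689 , -0.4288,  0.1341]), array([0.0036]))
skirt z.148 [[ 0.4936 -0.2878  0.148 ]]
[[ 0.4918 -0.2845  0.165 ]
 [ 0.4806 -0.3059  0.165 ]
 [ 0.5242 -0.2876  0.165 ]]
open [[ 0.6886 -0.2243  0.14  ]
 [ 0.6645 -0.4054  0.14  ]
 [ 0.537  -0.3852  0.14  ]
 [ 0.5601 -0.2073  0.14  ]] [ 0.6125 -0.3055  0.14  ]
grip [[ 0.6113 -0.2635  0.194 ]
 [ 0.6012 -0.3465  0.194 ]] [ 0.6063 -0.305   0.194 ] 0.08359954282299167
pan [[0.6967 0.3201 0.05  ]
 [0.6203 0.1407 0.05  ]
 [0.4805 0.1991 0.05  ]
 [0.561  0.3805 0.05  ]] [0.5896 0.2601 0.05  ] [np.float64(0.195042678903282), np.float64(0.15153817045222587), np.float64(0.1984967388179523), np.float64(0.14854913084368176)]
bottles [[0.6758 0.0082 0.135 ]
 [0.6073 0.0077 0.135 ]
 [0.5425 0.0046 0.135 ]
 [0.4766 0.0036 0.135 ]]
[[ 0.7163  0.0419  0.065 ]
 [ 0.7166 -0.0251  0.065 ]
 [ 0.44   -0.0299  0.065 ]
 [ 0.4395  0.0382  0.065 ]] [0.5781 0.0063 0.065 ]
[ 37 123]
```

>>> {"method": "jog_arm", "body": {"moves": [{"xyz":[30,-60,15],"yaw":-7},{"xyz":[57,-115,30],"yaw":-14},{"xyz":[85,-170,45],"yaw":-21},{"xyz":[112,-225,50],"yaw":-28},{"xyz":[140,-280,50],"yaw":-35},{"xyz":[167,-335,50],"yaw":-42},{"xyz":[195,-390,50],"yaw":-49},{"xyz":[220,-445,50],"yaw":-56}]}}

```text
time: 1.1
tool_pos: [0.3623, 0.1118, 0.3027]
tcp_rot: [1.815, 2.564, 0.001]
force: [1.3, 0.7, -0.1]
width: 0.0881
```

>>> {"method": "jog_arm", "body": {"moves": [{"xyz":[15,-55,0],"yaw":-7},{"xyz":[30,-110,0],"yaw":-14},{"xyz":[45,-165,0],"yaw":-21},{"xyz":[62,-220,0],"yaw":-28},{"xyz":[80,-275,0],"yaw":-35},{"xyz":[95,-330,0],"yaw":-42},{"xyz":[115,-380,0],"yaw":-49},{"xyz":[130,-400,0],"yaw":-56}]}}

```text
time: 2.1
tool_pos: [0.4919, -0.289, 0.3018]
tcp_rot: [-2.808, -1.407, 0.001]
force: [0.0, 0.4, 0.0]
width: 0.0882
```

>>> {"method": "jog_arm", "body": {"moves": [{"xyz":[0,0,0],"yaw":0},{"xyz":[0,0,0],"yaw":0}]}}

```text
time: 2.35
tool_pos: [0.4915, -0.2854, 0.3022]
tcp_rot: [-2.801, -1.42, 0.001]
force: [0.7, -0.1, 0.4]
width: 0.0878
```

Run:
```python
from h import *
s=status.get_state();print(s['time'],s['tool_pos'],s['tcp_rot'],s['joints'])
M=R.from_rotvec(s['tcp_rot']).as_matrix();print('yaw y',np.degrees(np.arctan2(M[1,1],M[0,1])),M[:,2])
w=camera_model('wrist');im=capture('wrist');cv2.imwrite('pics/w1.png',im[:,:,::-1]);print(w)
import pickle;pickle.dump(w,open('w1.pkl','wb'))
```

```text
2.35 [ 0.49145821 -0.28535942  0.30219011] [-2.80064706e+00 -1.42013579e+00  6.71994429e-04] [-7.34928110e-01  1.28994650e-01  1.56543646e+00  1.25980709e-04
  1.44868136e+00 -1.02729062e-01]
yaw y -36.2232099512287 [-0.00104368  0.00111186 -0.99999884]
{'camera_matrix': array([[360.73767523,   0.        , 320.90383834],
       [  0.        , 360.73767523, 241.21448385],
       [  0.        ,   0.        ,   1.        ]]), 'eye': array([ 0.53258678, -0.23015438,  0.43348955]), 'orientation': array([ 2.73369323, -0.89268727, -0.1262559 ])}
```

View pics/w1.png

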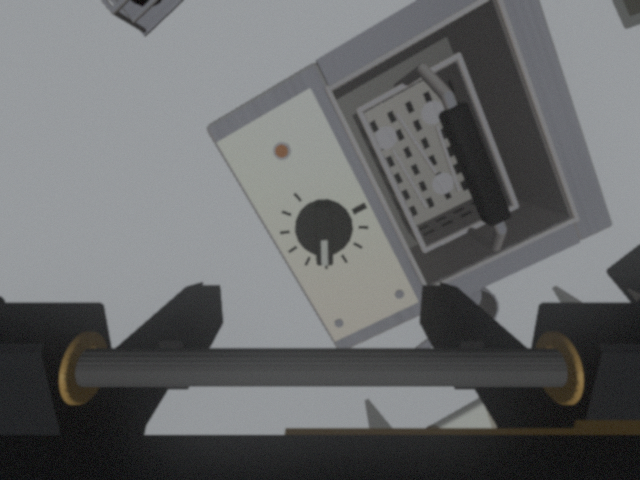

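Run:
```python
from h import *
import pickle
w=pickle.load(open('w1.pkl','rb'));im=cv2.imread('pics/w1.png');g=cv2.cvtColor(im,cv2.COLOR_BGR2GRAY)
np.set_printoptions(precision=4,suppress=True)
x,y,ww,hh=285,190,80,90
print('proj', proj(w,[[.4935,-.288,.148],[.4935,-.288,.174],[.606,-.305,.194]]))
def comps(box,th):
    x,y,a,b=box;m=(g[y:y+b,x:x+a]<th).astype(np.uint8);n,l,st,c=cv2.connectedComponentsWithStats(m)
    i=1+np.argmax(st[1:,4]);cn=max(cv2.findContours((l==i).astype(np.uint8),0,2)[0],key=cv2.contourArea)+[x,y];return cn,st[i],c[i]+[x,y]
cn,st,c=comps((290,195,66,62),60);print(cn.shape,st,c,cv2.minEnclosingCircle(cn))
(u,v),rad=cv2.minEnclosingCircle(cn);print('skirt at .148',ray(w,(u,v),.148))
crop=lambda x,y,a,b,k:cv2.convertScaleAbs(cv2.resize(im[y:y+b,x:x+a],None,fx=k,fy=k,interpolation=cv2.INTER_CUBIC),alpha=1.8)
cv2.imwrite('pics/w1k.png',crop(270,180,110,100,6)); cv2.imwrite('pics/w1b.png',crop(340,40,190,220,2.7))
for th in(25,32,40):
    cn,st,c=comps((430,90,90,145),th);q=cv2.minAreaRect(cn);p=ray(w,cv2.boxPoints(q),.194);print(th,st,q,p.mean(0),p)
```

```text
proj [[324.5251 227.6594]
 [324.8192 235.9522]
 [480.2118 165.8301]]
(114, 1, 2) [   7    6   54   56 2082] [323.8146 225.903 ] ((324.2279052734375, 228.56431579589844), 28.25922203063965)
skirt at .148 [[ 0.4929 -0.2885  0.148 ]]
25 [16 32  1  1  1] ((446.0, 122.0), (0.0, 0.0), 0.0) [ 0.602  -0.2684  0.194 ] [[ 0.602  -0.2684  0.194 ]
 [ 0.602  -0.2684  0.194 ]
 [ 0.602  -0.2684  0.194 ]
 [ 0.602  -0.2684  0.194 ]]
32 [ 48 114   7   9  23] ((481.0, 208.0), (8.0, 6.0), 90.0) [ 0.5927 -0.3298  0.194 ] [[ 0.5924 -0.3262  0.194 ]
 [ 0.5957 -0.3286  0.194 ]
 [ 0.593  -0.3333  0.194 ]
 [ 0.5897 -0.331   0.194 ]]
40 [  11   13   69  122 2937] ((473.2684020996094, 164.44668579101562), (124.78765869140625, 33.265289306640625), 68.45902252197266) [ 0.6025 -0.3033  0.194 ] [[ 0.5992 -0.2595  0.194 ]
 [ 0.6185 -0.2647  0.194 ]
 [ 0.6066 -0.347   0.194 ]
 [ 0.5855 -0.3422  0.194 ]]
```

View pics/w1k.png

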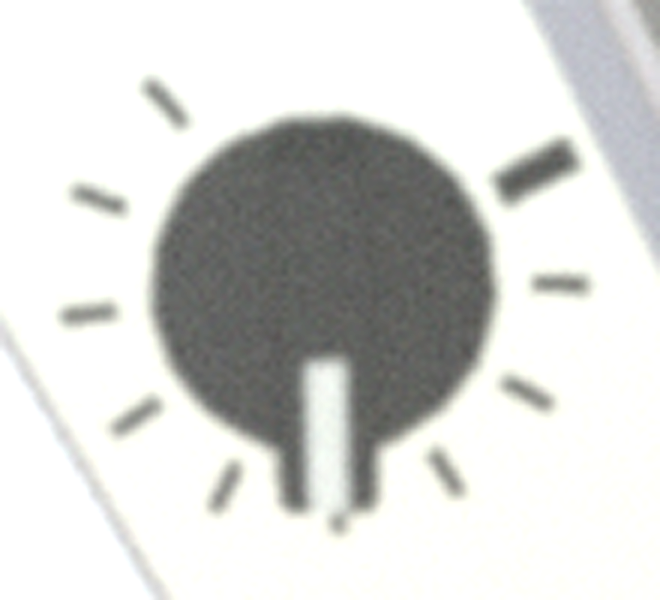

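View pics/w1b.png

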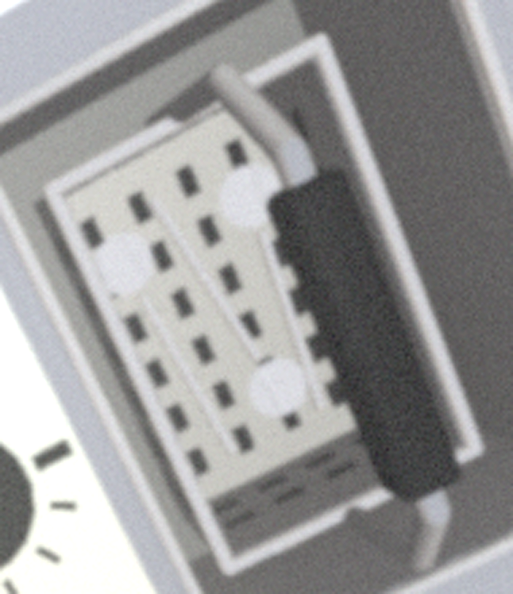

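Run:
```python
from h import *
for i in range(3):
    capture('top');s=status.get_state();print(s['time'],s['tool_pos'],s['qd'].round(3))
```

```text
2.45 [ 0.49161571 -0.28515262  0.30278597] [-0.    -0.006 -0.003 -0.001 -0.002  0.006]
2.5 [ 0.49169509 -0.2852259   0.30294666] [-0.     0.    -0.006 -0.001  0.     0.007]
2.55 [ 0.49180213 -0.28536165  0.30308602] [-0.003  0.003 -0.008 -0.    -0.002  0.005]
```

>>> {"method": "jog_arm", "body": {"moves": [{"xyz":[1,-3,-30],"yaw":0},{"xyz":[1,-3,-60],"yaw":0},{"xyz":[1,-3,-90],"yaw":0},{"xyz":[1,-3,-100],"yaw":0},{"xyz":[1,-3,-100],"yaw":0},{"xyz":[1,-3,-100],"yaw":0}], "fingers": 60, "newtons": 20}}

```text
time: 3.3
tool_pos: [0.4936, -0.2898, 0.2043]
tcp_rot: [2.802, 1.417, 0.001]
force: [0.2, 0.5, -0.0]
width: 0.0599
```

Run:
```python
from h import *
s=status.get_state();print(s['time'],s['tool_pos'],s['tcp_rot'],s['joints'])
w=camera_model('wrist');im=capture('wrist');cv2.imwrite('pics/w2.png',cv2.convertScaleAbs(im[:,:,::-1],alpha=1.6))
print(proj(w,s['tool_pos']))
```

```text
3.3 [ 0.4936185  -0.28978715  0.20429956] [2.80150828e+00 1.41660661e+00 1.37477076e-03] [-7.38140038e-01  2.20731313e-01  1.66182992e+00  2.29792801e-06
  1.25658019e+00 -1.03672808e-01]
[[319.77449575 316.49775689]]
```

View pics/w2.png

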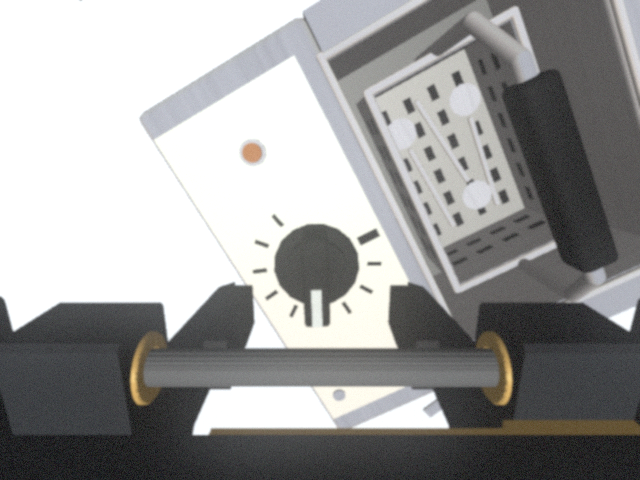

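>>> {"method": "jog_arm", "body": {"moves": [{"xyz":[-0.5,1,-15],"yaw":0},{"xyz":[-0.5,1,-28],"yaw":0},{"xyz":[-0.5,1,-36],"yaw":0},{"xyz":[-0.5,1,-36],"yaw":0},{"xyz":[-0.5,1,-36],"yaw":0}]}}

```text
time: 3.98
tool_pos: [0.4926, -0.2885, 0.1669]
tcp_rot: [2.804, 1.417, 0.0]
force: [0.4, -0.7, -1.4]
width: 0.0601
```

Run:
```python
from h import *
s=status.get_state();print(s['time'],s['tool_pos'],s['force'])
w=camera_model('wrist');im=capture('wrist');cv2.imwrite('pics/w3.png',cv2.convertScaleAbs(im[:,:,::-1],alpha=1.6))
```

```text
3.975 [ 0.49260894 -0.28848554  0.16687888] [ 0.40118874 -0.69800014 -1.4080676 ]
```

View pics/w3.png

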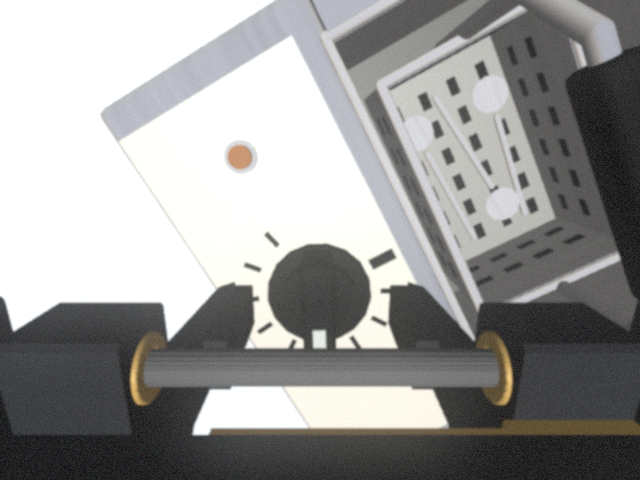

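>>> {"method": "jog_arm", "body": {"moves": [{"xyz":[0,0,0],"yaw":0},{"xyz":[0,0,0],"yaw":0},{"xyz":[0,0,0],"yaw":0},{"xyz":[0,0,0],"yaw":0},{"xyz":[0,0,0],"yaw":0},{"xyz":[0,0,0],"yaw":0}], "fingers": 5, "newtons": 20}}

```text
time: 4.78
tool_pos: [0.492, -0.2879, 0.1667]
tcp_rot: [-2.802, -1.417, 0.001]
force: [-3.7, 1.8, 3.6]
width: 0.0128
```

Run:
```python
from h import *
s=status.get_state();print(s['time'],s['tool_pos'],s['force'],s['ft_torque'],s['width'])
```

```text
4.775 [ 0.49198841 -0.28792156  0.16671587] [-3.70807229  1.79765437  3.63124111] [0.30971619 0.6708595  0.08058085] 0.012802744793346085
```

>>> {"method": "jog_arm", "body": {"moves": [{"xyz":[0,0,0],"yaw":7},{"xyz":[0,0,0],"yaw":14},{"xyz":[0,0,0],"yaw":21},{"xyz":[0,0,0],"yaw":28},{"xyz":[0,0,0],"yaw":35},{"xyz":[0,0,0],"yaw":42},{"xyz":[0,0,0],"yaw":49},{"xyz":[0,0,0],"yaw":56}]}}

```text
time: 5.78
tool_pos: [0.4932, -0.2881, 0.1667]
tcp_rot: [1.804, 2.57, 0.002]
force: [2.2, 2.2, 0.1]
width: 0.0128
```

>>> {"method": "jog_arm", "body": {"moves": [{"xyz":[0,0,0],"yaw":7},{"xyz":[0,0,0],"yaw":14},{"xyz":[0,0,0],"yaw":21},{"xyz":[0,0,0],"yaw":28},{"xyz":[0,0,0],"yaw":35},{"xyz":[0,0,0],"yaw":42},{"xyz":[0,0,0],"yaw":48},{"xyz":[0,0,0],"yaw":52}]}}

```text
time: 6.78
tool_pos: [0.4939, -0.2872, 0.1667]
tcp_rot: [0.497, 3.099, 0.003]
force: [5.3, 4.9, -0.3]
width: 0.0128
```

Run:
```python
from h import *
s=status.get_state();print(s['time'],s['tool_pos'],s['force'],s['ft_torque'],s['width'],s['joints'])
M=R.from_rotvec(s['tcp_rot']).as_matrix();print('yaw y',np.degrees(np.arctan2(M[1,1],M[0,1])),M[:,2])
```

```text
6.775 [ 0.49392755 -0.28723677  0.16671984] [ 5.25669772  4.88182962 -0.25664823] [ 0.78221352 -0.86454604 -0.08286551] 0.012837249896698084 [-0.7361167   0.26253336  1.69309858  0.00350039  1.18462408 -1.99037247]
yaw y 71.788323222917 [ 0.00316926  0.00150417 -0.99999385]
```

>>> {"method": "jog_arm", "body": {"moves": [{"xyz":[0,0,0],"yaw":3},{"xyz":[0,0,0],"yaw":6},{"xyz":[0,0,0],"yaw":9},{"xyz":[0,0,0],"yaw":9}]}}

```text
time: 7.28
tool_pos: [0.494, -0.287, 0.1667]
tcp_rot: [0.255, 3.128, 0.003]
force: [5.6, 4.8, -0.2]
width: 0.0126
```

```bash
cat >> h.py <<'E'
def st():
    s=status.get_state();M=R.from_rotvec(s['tcp_rot']).as_matrix()
    print(s['time'],s['tool_pos'].round(4),'F',s['force'].round(2),'T',s['ft_torque'].round(3),'w',round(s['width'],4),'q',s['joints'].round(3),'yawy',np.degrees(np.arctan2(M[1,1],M[0,1])).round(2),M[:,2].round(4));return s
E
python3 -c "from h import *;st()"
```

```text
7.275 [ 0.494  -0.287   0.1667] F [ 5.55  4.84 -0.22] T [ 0.799 -0.918 -0.024] w 0.0126 q [-0.736  0.262  1.693  0.004  1.185 -2.145] yawy 80.68 [ 0.0032  0.0018 -1.    ]
```

>>> {"method": "jog_arm", "body": {"moves": [{"xyz":[0,0,0],"yaw":2},{"xyz":[0,0,0],"yaw":4},{"xyz":[0,0,0],"yaw":4}]}}

```text
time: 7.65
tool_pos: [0.494, -0.287, 0.1667]
tcp_rot: [0.148, 3.135, 0.003]
force: [6.2, 5.7, 0.4]
width: 0.0133
```

```bash
python3 -c "from h import *;st()"
```

```text
7.65 [ 0.494  -0.287   0.1667] F [6.24 5.69 0.42] T [ 0.852 -0.897 -0.43 ] w 0.0133 q [-0.736  0.262  1.693  0.004  1.185 -2.214] yawy 84.61 [ 0.0034  0.002  -1.    ]
```

>>> {"method": "jog_arm", "body": {"moves": [{"xyz":[0,0,0],"yaw":0},{"xyz":[0,0,0],"yaw":0},{"xyz":[0,0,0],"yaw":0},{"xyz":[0,0,10],"yaw":0},{"xyz":[0,0,40],"yaw":0},{"xyz":[0,0,80],"yaw":0},{"xyz":[0,0,130],"yaw":0},{"xyz":[0,0,130],"yaw":0}], "fingers": 50}}

```text
time: 8.65
tool_pos: [0.4942, -0.29, 0.3026]
tcp_rot: [0.147, 3.131, -0.01]
force: [0.2, 0.6, -0.7]
width: 0.0498
```

>>> {"method": "jog_arm", "body": {"moves": [{"xyz":[0,0,0],"yaw":-10},{"xyz":[0,0,0],"yaw":-20},{"xyz":[0,0,0],"yaw":-30},{"xyz":[0,0,0],"yaw":-40},{"xyz":[0,0,0],"yaw":-50},{"xyz":[0,0,0],"yaw":-60},{"xyz":[0,0,0],"yaw":-70},{"xyz":[0,0,0],"yaw":-80}]}}

```text
time: 9.65
tool_pos: [0.492, -0.2881, 0.2958]
tcp_rot: [-2.136, -2.302, 0.0]
force: [0.3, -0.1, -0.8]
width: 0.0502
```

>>> {"method": "jog_arm", "body": {"moves": [{"xyz":[30,0,10],"yaw":-10},{"xyz":[30,0,10],"yaw":-11},{"xyz":[30,0,10],"yaw":-11},{"xyz":[30,0,10],"yaw":-11}]}}

```text
time: 10.15
tool_pos: [0.5217, -0.2882, 0.3061]
tcp_rot: [-2.339, -2.095, 0.001]
force: [0.1, 0.9, -0.0]
width: 0.05
```

Run:
```python
from h import *
import pickle
st();w=camera_model('wrist');im=capture('wrist')[:,:,::-1];cv2.imwrite('pics/w4.png',im);cv2.imwrite('pics/w4b.png',cv2.convertScaleAbs(im,alpha=1.6))
pickle.dump(w,open('w4.pkl','wb'))
```

```text
10.15 [ 0.5217 -0.2882  0.3061] F [ 0.07  0.88 -0.  ] T [-0.077  0.114  0.059] w 0.05 q [-0.704  0.189  1.489 -0.     1.464 -0.593] yawy -6.31 [-1.1e-03  7.0e-04 -1.0e+00]
```

View pics/w4b.png

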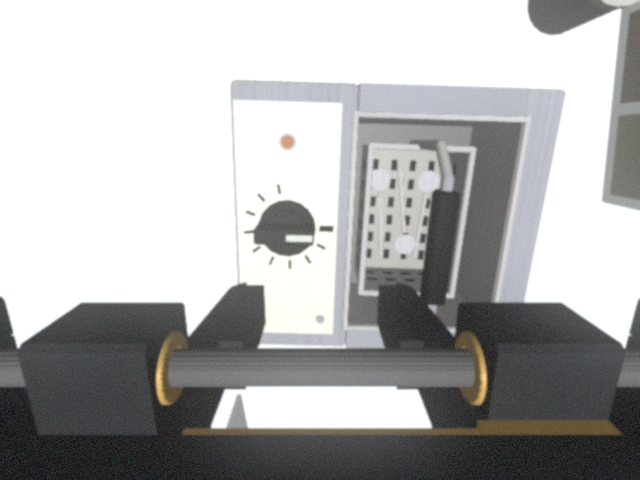

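Run:
```python
from h import *
import pickle
np.set_printoptions(precision=4,suppress=True)
w=pickle.load(open('w4.pkl','rb'));im=cv2.imread('pics/w4.png');print(w['eye'])
c=lambda x,y,a,b,k:cv2.convertScaleAbs(cv2.resize(im[y:y+b,x:x+a],None,fx=k,fy=k,interpolation=cv2.INTER_CUBIC),alpha=2.2)
cv2.imwrite('pics/k4.png',c(230,180,110,90,6));cv2.imwrite('pics/g4.png',c(410,170,70,150,4))
g=cv2.cvtColor(im,cv2.COLOR_BGR2GRAY)
sub=g[229:250,280:314];m=(sub>90).astype(np.uint8);n,l,s_,ce=cv2.connectedComponentsWithStats(m);print(s_,ce)
i=[k for k in range(1,n) if 40<s_[k,4]<400]
for k in i:
    ys,xs=np.where(l==k);v=cv2.fitLine(np.c_[xs+280,ys+229].astype(np.float32),cv2.DIST_L2,0,.01,.01).ravel();a=ray(w,[v[2:]-10*v[:2],v[2:]+10*v[:2]],.174);d=a[1]-a[0];print('pointer yaw',np.degrees(np.arctan2(d[1],d[0])),ray(w,v[2:],.174))
# well edges: panel top/bottom and opening
o=ray(w,[(356,115),(524,121),(350,326)],.14);print(o)
for d in(o[1]-o[0],o[0]-o[2]):print(np.degrees(np.arctan2(d[1],d[0])))
for th in(34,40,46):
    b=(g[180:310,415:475]<th).astype(np.uint8);n,l,s_,ce=cv2.connectedComponentsWithStats(b);k=1+np.argmax(s_[1:,4])
    cn=max(cv2.findContours((l==k).astype(np.uint8),0,2)[0],key=cv2.contourArea)+[415,180]
    print(th,s_[k],cv2.minAreaRect(cn));
    rr=[];
    for y in range(195,300,15):
        xs=np.where(l[y-180]==k)[0]
        if len(xs):rr.append((xs.max()+415.5,y))
    e=ray(w,rr,.194);print(e[:,:2]);d=np.polyfit(e[:,1],e[:,0],1);print('yaw',90-np.degrees(np.arctan(d[0])))
```

```text
[ 0.5289 -0.2197  0.4374]
[[  0   0  34  21 447]
 [  5   5  29  16 267]] [[14.038   9.7002]
 [20.6217 10.5019]]
pointer yaw -19.224169396356977 [[ 0.5054 -0.2912  0.174 ]]
[[ 0.5578 -0.2051  0.14  ]
 [ 0.6881 -0.2239  0.14  ]
 [ 0.5372 -0.3872  0.14  ]]
-8.201392055096452
83.53604173972214
34 [  0  92  15  38 195] ((422.0, 290.5), (37.0, 14.0), 90.0)
[[ 0.5952 -0.3299]]
yaw 132.05645833655586
40 [   0   47   36   83 1086] ((433.9729919433594, 269.66217041015625), (29.756216049194336, 83.8434829711914), 9.462321281433105)
[[ 0.6004 -0.2963]
 [ 0.6001 -0.3074]
 [ 0.6077 -0.3196]
 [ 0.6075 -0.3312]]
yaw 104.02058587642063
46 [   0   11   45  119 2728] ((437.270263671875, 250.87838745117188), (30.4138126373291, 121.98404693603516), 9.462322235107422)
[[ 0.6166 -0.2663]
 [ 0.6158 -0.2765]
 [ 0.6144 -0.287 ]
 [ 0.6129 -0.2977]
 [ 0.6114 -0.3086]
 [ 0.6105 -0.3199]
 [ 0.6082 -0.3313]]
yaw 82.73962852551449<stdin>:23: RankWarning: Polyfit may be poorly conditioned
```

View pics/k4.png

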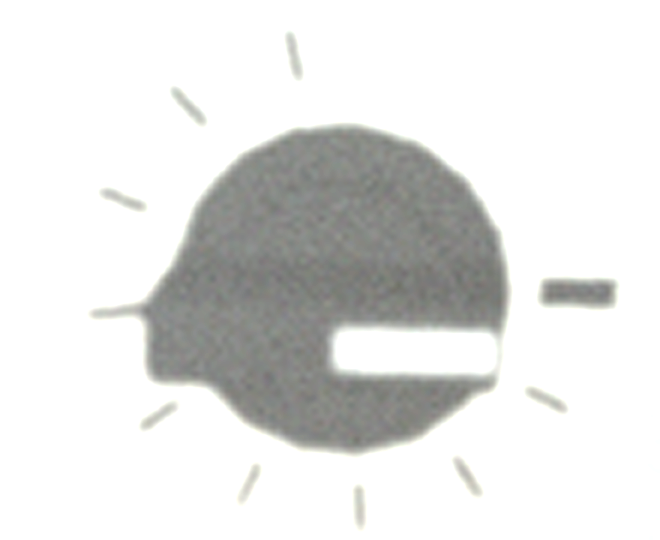

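View pics/g4.png

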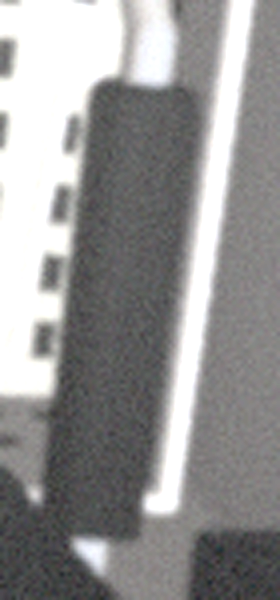

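>>> {"method": "jog_arm", "body": {"moves": [{"xyz":[40,-8,0],"yaw":-1},{"xyz":[83,-17,-30],"yaw":-1},{"xyz":[83,-17,-60],"yaw":-1},{"xyz":[83,-17,-70],"yaw":-1},{"xyz":[83,-17,-70],"yaw":-1},{"xyz":[83,-17,-70],"yaw":-1}]}}

```text
time: 10.95
tool_pos: [0.6058, -0.3059, 0.2389]
tcp_rot: [2.358, 2.072, 0.001]
force: [-0.1, 0.3, -0.0]
width: 0.0503
```

Run:
```python
from h import *
s=st();w=camera_model('wrist');im=capture('wrist')[:,:,::-1];cv2.imwrite('pics/w5.png',im);cv2.imwrite('pics/w5b.png',cv2.convertScaleAbs(im,alpha=1.6))
import pickle;pickle.dump(w,open('w5.pkl','wb'))
M=R.from_rotvec(s['tcp_rot']).as_matrix()
print(proj(w,s['tool_pos']+np.outer([0,.05],M[:,2])), proj(w,s['tool_pos']+.03*M[:,0]+.04*M[:,2]))
```

```text
10.95 [ 0.6058 -0.3059  0.2389] F [-0.08  0.29 -0.04] T [-0.062  0.069 -0.029] w 0.0503 q [-0.642  0.416  1.338  0.     1.385 -0.513] yawy -7.38 [ 0.0024 -0.0018 -1.    ]
[[321.83113771 316.51250549]
 [321.57907179 272.17492554]] [[321.69923139 221.60379045]]
```

View pics/w5b.png

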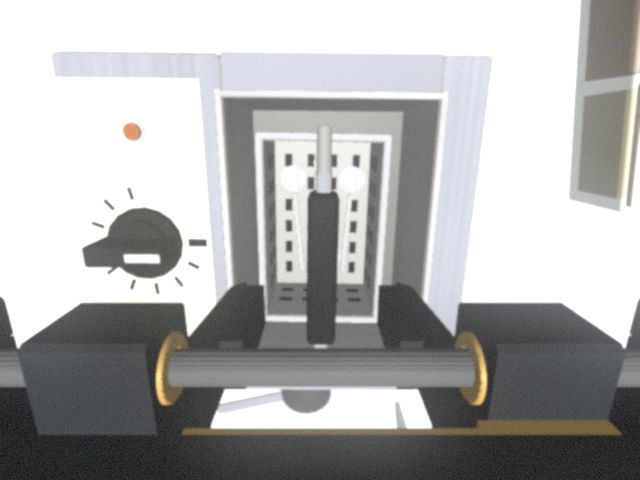

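Run:
```python
from h import *
import pickle;w=pickle.load(open('w5.pkl','rb'))
p=ray(w,[(323.5,191),(321,336)],.194);print(p,p.mean(0),np.linalg.norm(p[1]-p[0]));d=p[0]-p[1];print(np.degrees(np.arctan2(d[1],d[0])))
im=cv2.imread('pics/w5b.png');cv2.imwrite('pics/w5c.png',cv2.resize(im[180:360,260:390],None,fx=3.3,fy=3.3))
```

```text
[[ 0.61240336 -0.26223887  0.194     ]
 [ 0.60103178 -0.3410483   0.194     ]] [ 0.60671757 -0.30164358  0.194     ] 0.07962562150616469
81.78934008680092
```

View pics/w5c.png

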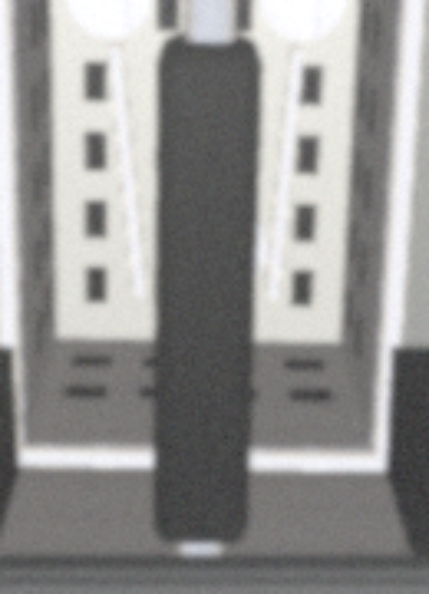

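>>> {"method": "jog_arm", "body": {"moves": [{"xyz":[0,2,-20],"yaw":0},{"xyz":[0,2,-40],"yaw":0},{"xyz":[0,2,-54],"yaw":0},{"xyz":[0,2,-59],"yaw":0},{"xyz":[0,2,-59],"yaw":0},{"xyz":[0,2,-59],"yaw":0}]}}

```text
time: 11.75
tool_pos: [0.6059, -0.3036, 0.1785]
tcp_rot: [2.359, 2.073, 0.0]
force: [1.1, 0.5, -0.5]
width: 0.0496
```

>>> {"method": "jog_arm", "body": {"moves": [{"xyz":[0,0,0],"yaw":0},{"xyz":[0,0,0],"yaw":0},{"xyz":[0,0,0],"yaw":0},{"xyz":[0,0,0],"yaw":0},{"xyz":[0,0,0],"yaw":0}], "fingers": 8, "newtons": 45}}

```text
time: 12.38
tool_pos: [0.6056, -0.3033, 0.1778]
tcp_rot: [2.359, 2.074, 0.0]
force: [0.5, -0.1, 0.0]
width: 0.0152
```

```bash
python3 -c "from h import *;st()"
```

```text
12.375 [ 0.6056 -0.3033  0.1778] F [ 0.47 -0.07  0.01] T [-0.072 -0.078  0.025] w 0.0152 q [-0.639  0.469  1.391  0.     1.281 -0.511] yawy -7.36 [ 4.e-04 -1.e-04 -1.e+00]
```

>>> {"method": "jog_arm", "body": {"moves": [{"xyz":[0,0,4],"yaw":0},{"xyz":[0,0,10],"yaw":0},{"xyz":[0,0,20],"yaw":0},{"xyz":[0,0,30],"yaw":0},{"xyz":[0,0,40],"yaw":0},{"xyz":[0,0,50],"yaw":0},{"xyz":[0,0,60],"yaw":0},{"xyz":[0,0,70],"yaw":0}]}}

```text
time: 13.38
tool_pos: [0.6054, -0.3033, 0.2484]
tcp_rot: [2.36, 2.074, -0.0]
force: [-0.8, -0.5, -4.7]
width: 0.0151
```

>>> {"method": "jog_arm", "body": {"moves": [{"xyz":[0,0,15],"yaw":0},{"xyz":[0,0,35],"yaw":0},{"xyz":[0,0,55],"yaw":0},{"xyz":[0,0,75],"yaw":0},{"xyz":[0,0,95],"yaw":0},{"xyz":[0,0,108],"yaw":0},{"xyz":[0,0,115],"yaw":0},{"xyz":[0,0,115],"yaw":0}]}}

```text
time: 14.38
tool_pos: [0.6055, -0.3034, 0.3629]
tcp_rot: [2.359, 2.074, 0.0]
force: [-0.4, 0.0, -3.9]
width: 0.0152
```

Run:
```python
from h import *
st();cv2.imwrite('pics/s6.png',cv2.convertScaleAbs(capture('scene')[:,:,::-1],alpha=1.6));cv2.imwrite('pics/t6.png',cv2.convertScaleAbs(capture('top')[:,:,::-1],alpha=1.6))
```

```text
14.375 [ 0.6055 -0.3034  0.3629] F [-0.4   0.01 -3.91] T [-0.054  0.098  0.017] w 0.0152 q [-0.639  0.348  1.183  0.     1.61  -0.511] yawy -7.37 [ 3.e-04 -1.e-04 -1.e+00]
```

View pics/s6.png

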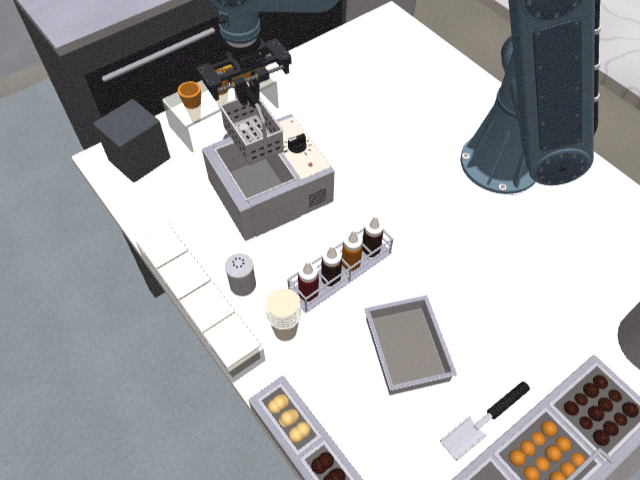

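Run:
```python
from h import *
np.set_printoptions(precision=4,suppress=True)
for n,(x,y,a,b) in(('top',(160,205,105,95)),('scene',(355,285,110,118))):
    m=camera_model(n);g=cv2.cvtColor(cv2.imread(f'pics/{n}0.png'),cv2.COLOR_BGR2GRAY)
    g=cv2.GaussianBlur(g,(3,3),0)
    t,bw=cv2.threshold(g[y:y+b,x:x+a],0,255,cv2.THRESH_BINARY_INV+cv2.THRESH_OTSU)
    cn=max(cv2.findContours(bw,0,2)[0],key=cv2.contourArea)+[x,y]
    P=ray(m,cn.reshape(-1,2),.05)[:,:2];q=cv2.minAreaRect((P*1000).astype(np.float32));print(n,t,q)
    e=cv2.approxPolyDP(cn,6,True).reshape(-1,2);p=ray(m,e,.05);print(p[:,:2],p.mean(0))
s=cv2.imread('pics/scene0.png');cv2.imwrite('pics/p0.png',cv2.convertScaleAbs(cv2.resize(s[285:405,355:465],None,fx=5,fy=5,interpolation=cv2.INTER_CUBIC),alpha=1.8))
```

```text
top 95.0 ((588.045654296875, 258.9807434082031), (201.307373046875, 149.9662628173828), 66.0228042602539)
[[0.6957 0.3199]
 [0.5617 0.3796]
 [0.4845 0.197 ]
 [0.6186 0.1432]] [0.5901 0.2599 0.05  ]
scene 125.0 ((591.7838134765625, 265.1103210449219), (210.0840606689453, 155.30026245117188), 66.03004455566406)
[[0.4799 0.2017]
 [0.6148 0.1417]
 [0.7034 0.3276]
 [0.5609 0.3803]] [0.5897 0.2628 0.05  ]
```

View pics/p0.png

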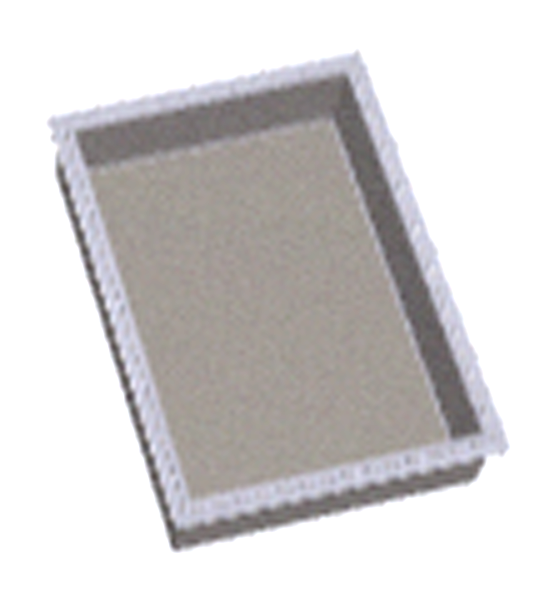

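Run:
```python
from h import *
m=camera_model('scene');c=[(355-.4+u/5,285-.4+v/5) for u,v in((50,125),(358,55),(506,448),(182,527))]
p=ray(m,c,.05)[:,:2];print(p,p.mean(0));
for i in range(4):
    d=p[(i+1)%4]-p[i];print(np.linalg.norm(d),np.degrees(np.arctan2(d[1],d[0])))
```

```text
[[0.61654764 0.14237558]
 [0.4788298  0.20122967]
 [0.55981158 0.3816735 ]
 [0.69423033 0.32352458]] [0.58735484 0.26220083]
0.14976650094731336 156.8604267876947
0.19778276730398844 65.82983231863189
0.14645715332075954 -23.39308436905432
0.19710291408822112 -113.21125681581216
```

>>> {"method": "jog_arm", "body": {"moves": [{"xyz":[0,3,0],"yaw":0},{"xyz":[0,10,0],"yaw":-0.5},{"xyz":[-1,21,0],"yaw":-1},{"xyz":[-1,36,0],"yaw":-1.5},{"xyz":[-2,55,0],"yaw":-2},{"xyz":[-2,77,0],"yaw":-2.5},{"xyz":[-3,102,0],"yaw":-3},{"xyz":[-4,128,0],"yaw":-4}], "newtons": 55}}

```text
time: 15.48
tool_pos: [0.6012, -0.1733, 0.3629]
tcp_rot: [2.431, 1.99, 0.0]
force: [-0.1, 0.1, -3.7]
width: 0.0146
```

>>> {"method": "jog_arm", "body": {"moves": [{"xyz":[-1,28,0],"yaw":-1},{"xyz":[-2,56,0],"yaw":-2},{"xyz":[-3,84,0],"yaw":-3},{"xyz":[-4,112,0],"yaw":-4},{"xyz":[-5,140,0],"yaw":-5},{"xyz":[-6,168,0],"yaw":-6},{"xyz":[-7,196,0],"yaw":-7},{"xyz":[-8,224,0],"yaw":-8}]}}

```text
time: 16.48
tool_pos: [0.5928, 0.0507, 0.3631]
tcp_rot: [2.563, 1.816, 0.001]
force: [0.3, -0.2, -4.2]
width: 0.015
```

>>> {"method": "jog_arm", "body": {"moves": [{"xyz":[-1,27,0],"yaw":-0.8},{"xyz":[-2,54,0],"yaw":-1.5},{"xyz":[-2,80,0],"yaw":-2},{"xyz":[-3,105,0],"yaw":-2.5},{"xyz":[-4,128,0],"yaw":-3},{"xyz":[-4,149,0],"yaw":-3.5},{"xyz":[-5,168,0],"yaw":-4},{"xyz":[-5,184,0],"yaw":-4.3}]}}

```text
time: 17.48
tool_pos: [0.5876, 0.2343, 0.363]
tcp_rot: [-2.629, -1.719, -0.001]
force: [0.4, 0.2, -4.7]
width: 0.0152
```

>>> {"method": "jog_arm", "body": {"moves": [{"xyz":[0,12,0],"yaw":0},{"xyz":[0,20,0],"yaw":0},{"xyz":[0,25,0],"yaw":0},{"xyz":[0,28,0],"yaw":0},{"xyz":[0,28,0],"yaw":0},{"xyz":[0,28,0],"yaw":0}]}}

```text
time: 18.23
tool_pos: [0.5885, 0.2603, 0.3627]
tcp_rot: [2.63, 1.718, -0.0]
force: [0.1, 0.6, -4.8]
width: 0.0146
```

Run:
```python
from h import *
st();cv2.imwrite('pics/s7.png',cv2.convertScaleAbs(capture('scene')[:,:,::-1],alpha=1.6));cv2.imwrite('pics/t7.png',cv2.convertScaleAbs(capture('top')[:,:,::-1],alpha=1.6))
im=capture('wrist');cv2.imwrite('pics/w7.png',cv2.convertScaleAbs(im[:,:,::-1],alpha=1.6))
```

```text
18.225 [0.5885 0.2603 0.3627] F [ 0.13  0.61 -4.77] T [-0.013  0.049  0.031] w 0.0146 q [ 0.232  0.269  1.282 -0.     1.59   0.646] yawy -23.69 [-0.e+00 -1.e-04 -1.e+00]
```

View pics/s7.png

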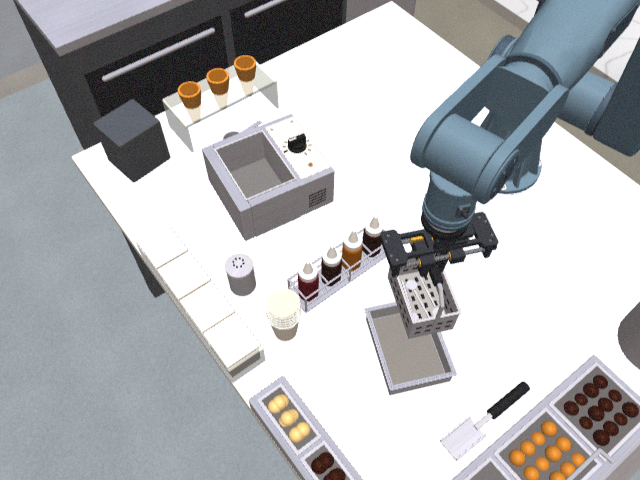

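View pics/w7.png

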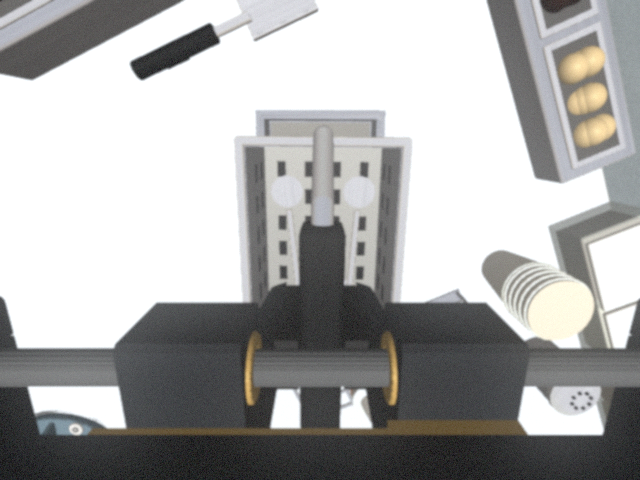

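Run:
```python
from h import *
s=st();w=camera_model('wrist')
im=cv2.imread('pics/w7.png');cv2.imwrite('pics/w7c.png',cv2.resize(im[95:235,220:425],None,fx=3.8,fy=3.8,interpolation=cv2.INTER_CUBIC))
a=np.radians(66.3);u=np.array([np.cos(a),np.sin(a),0]);v=np.array([-u[1],u[0],0])
def loc(uv,z):
    p=ray(w,uv,z)-[.588,.261,0];return np.c_[p@u,p@v]*1000
print('pan far corners',loc([(257,111),(385,111)],.05))
print('basket rim far',loc([(236,139),(410,138)],.295))
print('grip end far',loc([(322,222)],.378))
```

```text
18.375 [0.5885 0.2604 0.3627] F [ 0.29  0.01 -5.22] T [-0.075  0.101 -0.003] w 0.0149 q [ 0.233  0.269  1.282 -0.     1.59   0.646] yawy -23.69 [ 0. -0. -1.]
pan far corners [[ 99.01592256  73.34429949]
 [ 99.15551047 -75.18811201]]
basket rim far [[ 68.15047998  44.29698423]
 [ 68.74552563 -48.01341771]]
grip end far [[42.01749215 -1.11963136]]
```

View pics/w7c.png

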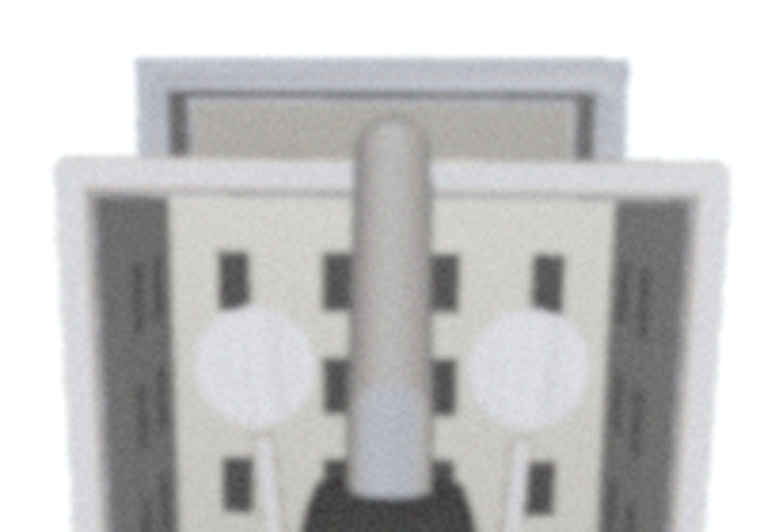

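>>> {"method": "jog_arm", "body": {"moves": [{"xyz":[0,0,-4],"yaw":0},{"xyz":[0,0,-14],"yaw":0},{"xyz":[0,0,-32],"yaw":0},{"xyz":[0,0,-54],"yaw":0},{"xyz":[0,0,-78],"yaw":0},{"xyz":[0,0,-98],"yaw":0},{"xyz":[0,0,-112],"yaw":0},{"xyz":[0,0,-120],"yaw":0}]}}

```text
time: 19.38
tool_pos: [0.5882, 0.2606, 0.2416]
tcp_rot: [-2.63, -1.718, 0.001]
force: [0.5, 0.6, -3.9]
width: 0.0152
```

>>> {"method": "jog_arm", "body": {"moves": [{"xyz":[0,0,-4],"yaw":0},{"xyz":[0,0,-10],"yaw":0},{"xyz":[0,0,-17],"yaw":0},{"xyz":[0,0,-24],"yaw":0},{"xyz":[0,0,-30],"yaw":0},{"xyz":[0,0,-34],"yaw":0},{"xyz":[0,0,-34],"yaw":0},{"xyz":[0,0,-34],"yaw":0}]}}

```text
time: 20.38
tool_pos: [0.5886, 0.2607, 0.2089]
tcp_rot: [2.63, 1.719, 0.001]
force: [0.2, 0.7, -5.0]
width: 0.0149
```

Run:
```python
from h import *
st();w=camera_model('wrist');S=capture('scene')[:,:,::-1];W=capture('wrist')[:,:,::-1];T=capture('top')[:,:,::-1]
for n,i in(('s8',S),('w8',W),('t8',T)):cv2.imwrite(f'pics/{n}.png',cv2.convertScaleAbs(i,alpha=1.6))
cv2.imwrite('pics/s8c.png',cv2.convertScaleAbs(cv2.resize(S[270:410,340:490],None,fx=4.2,fy=4.2,interpolation=cv2.INTER_CUBIC),alpha=1.6))
```

```text
20.375 [0.5886 0.2607 0.2089] F [ 0.24  0.68 -5.03] T [-0.124  0.082  0.007] w 0.0149 q [ 0.233  0.369  1.464 -0.     1.309  0.646] yawy -23.67 [ 4.e-04  1.e-04 -1.e+00]
```

View pics/s8c.png

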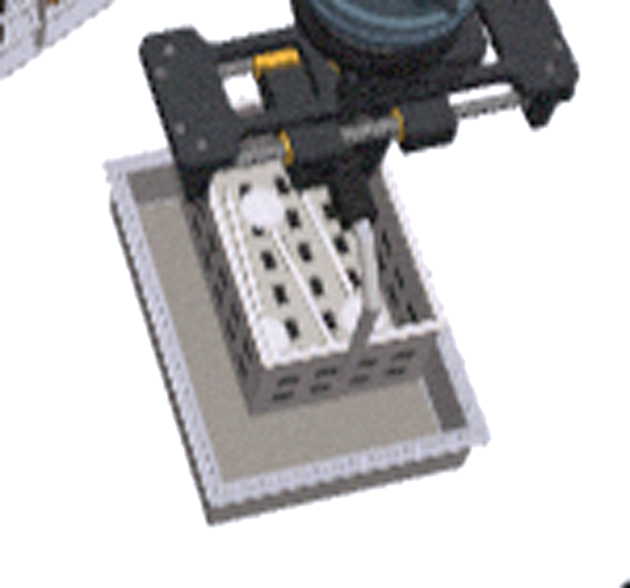

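View pics/w8.png

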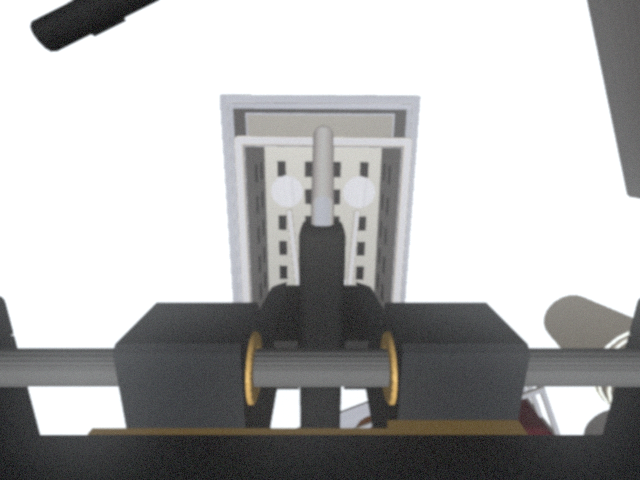

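View pics/t8.png

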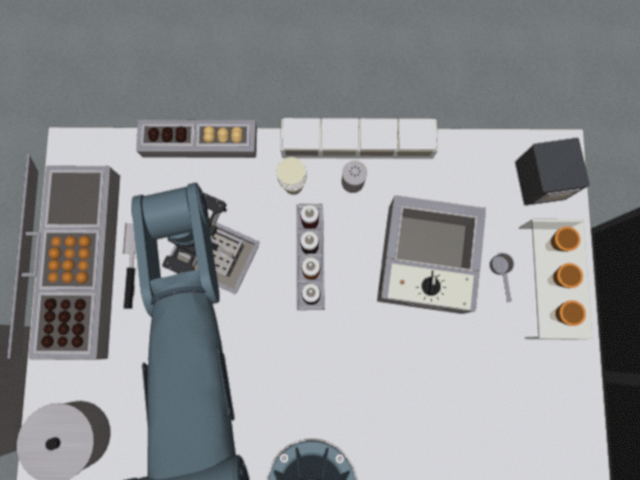

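Run:
```python
from h import *
np.set_printoptions(precision=1,suppress=True)
w=camera_model('wrist');s=camera_model('scene')
a=np.radians(66.3);u=np.array([np.cos(a),np.sin(a),0]);v=np.array([-u[1],u[0],0]);c=np.array([.588,.261,0])
def loc(m,uv,z):
    p=ray(m,uv,z)-c;return np.c_[p@u,p@v]*1000
print('pan far',loc(w,[(221,97),(419,97)],.05));print('rim far',loc(w,[(236,139),(410,139)],.141))
t=np.array([.5886,.2607,0]);
for z in(.06,.071,.08):
  P=[t+.07*u+sg*.045*v+[0,0,z] for sg in(1,-1)];print('bottom',z,(proj(s,P)-[340,270]+.5)*4.2)
P=[t+.07*u+sg*.045*v+[0,0,.141] for sg in(1,-1)]+[t-.07*u+.045*v*-1+[0,0,.141]];print('rim',(proj(s,P)-[340,270]+.5)*4.2)
P=[c+.101*u+sg*.076*v+[0,0,.05] for sg in(1,-1)];print('pan',(proj(s,P)-[340,270]+.5)*4.2)
```

```text
pan far [[ 98.7  74.3]
 [ 98.9 -74.5]]
rim far [[ 68.5  44.4]
 [ 68.6 -48.1]]
bottom 0.06 [[417.1 393.1]
 [250.3 432.2]]
bottom 0.071 [[420.8 384.7]
 [252.8 424. ]]
bottom 0.08 [[423.8 377.7]
 [254.8 417.2]]
rim [[445.1 328.4]
 [269.4 369. ]
 [184.6 120.6]]
pan [[492.8 442.3]
 [209.6 509.8]]
```

Run:
```python
import cv2
i=cv2.imread('pics/s8.png');cv2.imwrite('pics/s8z.png',cv2.resize(i[340:400,380:462],None,fx=9,fy=9,interpolation=cv2.INTER_CUBIC))
```

```text
(no output)
```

View pics/s8z.png

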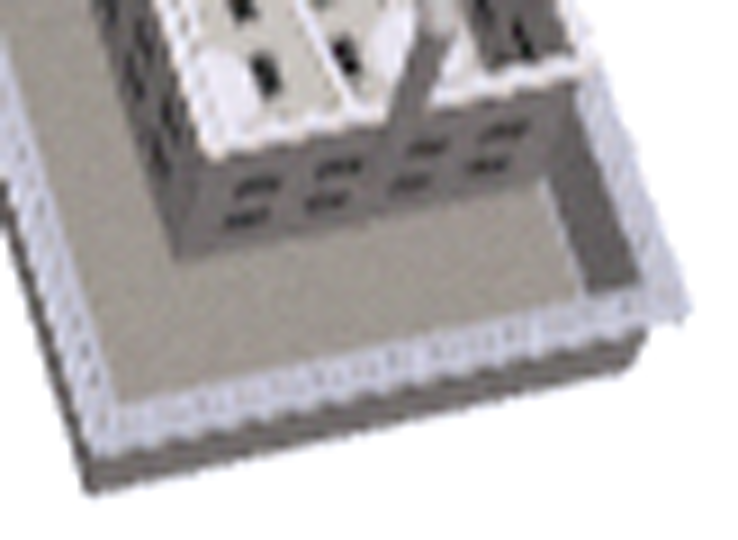

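>>> {"method": "jog_arm", "body": {"moves": [{"xyz":[-0.8,0.3,0],"yaw":0},{"xyz":[-1.6,0.7,0],"yaw":0},{"xyz":[-1.6,0.7,0],"yaw":0},{"xyz":[-1.6,0.7,0],"yaw":0},{"xyz":[-1.6,0.7,0],"yaw":0},{"xyz":[-1.6,0.7,0],"yaw":0},{"xyz":[-1.6,0.7,0],"yaw":0},{"xyz":[-1.6,0.7,0],"yaw":0}]}}

```text
time: 21.52
tool_pos: [0.5868, 0.2614, 0.2087]
tcp_rot: [-2.63, -1.719, 0.0]
force: [-0.6, -0.3, -4.0]
width: 0.0148
```

Run:
```python
from h import *
s=st();print(s['qd'].round(4))
cv2.imwrite('pics/w9.png',cv2.convertScaleAbs(capture('wrist')[:,:,::-1],alpha=1.6)); s=st();print(s['qd'].round(4))
t=cv2.imread('pics/top0.png');u=capture('top')[:,:,::-1]
d=cv2.absdiff(t,u).max(2);m=(d>35);ys,xs=np.where(m);k=xs>265;print('changed px right of pan: ',k.sum(),[(xs[k].min(),xs[k].max(),ys[k].min(),ys[k].max())] if k.any() else '')
```

```text
21.525 [0.5868 0.2614 0.2087] F [-0.65 -0.33 -3.95] T [-0.097  0.092  0.036] w 0.0148 q [0.235 0.366 1.468 0.    1.308 0.648] yawy -23.67 [-1.e-04 -0.e+00 -1.e+00]
[ 0.0016 -0.0005 -0.0009 -0.0009 -0.002  -0.0008]
21.575 [0.5868 0.2614 0.2087] F [ 0.25 -0.33 -4.74] T [-0.129  0.111  0.023] w 0.015 q [0.235 0.366 1.468 0.    1.308 0.648] yawy -23.67 [ 0.  0. -1.]
[-0.0003 -0.0003 -0.0005 -0.0012  0.0007  0.0006]
changed px right of pan:  361 [(np.int64(347), np.int64(460), np.int64(225), np.int64(479))]
```

View pics/w9.png

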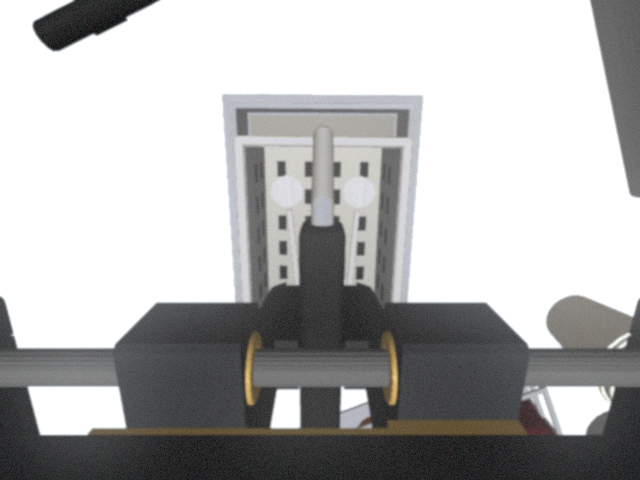

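```bash
python3 -c "
from rig import r
print(r.close_job())"
```

```text
the job is handed in; nothing more can be done
None
```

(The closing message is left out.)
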